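# Proof-pull a bonded stud with the spring gauge

## Task

A spring pull gauge is hooked over the stud glued to the sample plate in the test place of the proof-pull board. Take the gauge by its spool-shaped handle and draw the rod straight out until its proof ring has just come fully out of the barrel - the yellow ring (the first to appear) if the thin brass stud is under test, the red ring (the second) if it is the thick steel stud - without drawing clearly past that ring, because more load than that would spoil the sample. Finish while holding the handle there against the spring, with the gauge lying in its V-blocks, and leave the other things on the bench alone.

Things in the scene. Friction and masses are not known exactly. Their poses are not given: they have to be found in the camera images.
- pull_rig: fixed proof-pull board: plywood 160 x 148 x 18 mm with two dark steel V-blocks, on the middle of the bench, turned 0 to 0.85 rad clockwise from above. Origin on the bench surface under the gauge's axis, z up; the gauge is pulled along the board's own -x. The board covers own x -30 to +130 mm, y -108 to +40 mm, so the gauge's handle stands clear of it over bare bench
- test_place (a point): test place on the board's top, 18 mm above the bench, under the gauge's eye, at own (90, 0) mm of the board. The sample plate whose centre lies here is the one under test (the gauge's eye is over its stud)
- thin_sample: grey plate 56 x 56 x 6 mm screwed to the board, with a thin brass stud 7 mm thick whose top is 59 mm above the plate's underside (77 mm above the bench). Origin: centre of the underside. It lies either in the test place or in the waiting place 70 mm beside it; in the test place it calls for the YELLOW ring
- thick_sample: the same grey plate with a thick steel stud 11 mm thick, equally tall. It lies in the other of the two places; in the test place it calls for the RED ring
- pull_gauge: loose tubular spring gauge, 0.27 kg, level in the V-blocks, axis 52 mm above the bench. Origin: centre of its flat steel eye (hole 14 mm, over the stud); own -x runs along the axis from eye to handle, the direction of pull; z up. Barrel aluminium and blue, 27 mm thick, 22 to 112 mm from the origin. The eye has 0 to 3 mm of play on the stud before it bears
- gauge_mouth (a point): centre of the barrel's open end, 112 mm from the gauge's origin, where the rod comes out
- gauge_grip (a point): middle of the black spool handle on the rod's end, on the axis, 152 mm from the gauge's origin with the rod home; moves with the rod. Its waist is 20 mm thick, 34 mm long along the axis, between two flanges 32 mm wide, 5 mm thick; inner flange 18 mm from the mouth with the rod home. Grip the waist from above, fingers closing across the axis
- gauge_rod (a joint): how far the 10 mm rod is drawn out of the barrel, m: 0 home, 0.065 the end. It pulls back with about 4 N + 250 N/m x the value and springs home if let go. Two painted rings 8 mm wide, hidden in the barrel with the rod home: the yellow ring is just fully out (inner edge level with the mouth) at 0.026, the red ring at 0.046
- bench_jar: bystander: clear jar with green lid, 69 mm wide, 84 mm tall. Origin: centre of its underside
- angle_offcut: bystander: rusty angle-iron off-cut, 120 mm long, 40 mm tall. Origin: centre of its underside
- electrode_can: bystander: can of welding rods, 71 mm wide, 218 mm tall. Origin: centre of its underside
- pliers: bystander: red-handled long-nose pliers, 208 mm long, 13 mm tall. Origin: centre of its underside
- marker: bystander: black and white marker pen, 135 mm long. Origin: centre of its underside
- spare_bolt: bystander: hex bolt, 51 mm long. Origin: centre of its underside
- spare_nut: bystander: hex nut, 28 mm wide. Origin: centre of its underside
- ext_bar: bystander: steel extension bar, 132 mm long, 12 mm thick, near the bench's front edge. Origin: centre of its underside

How it is judged:
By the outcome, as a careful person would: the job done as asked, in the order asked, and still so for the second after the job is handed in, while the arm keeps its last pose, push and grip.
It also fails if it takes over 45 s, if anything falls off the work surface, if the arm or the gripper's body presses on something with over 40 N, if the wrist force passes 120 N, or if a joint passes its speed limit or range.

## Robot

A 7-joint arm with a two-finger parallel gripper is mounted at the origin on a cart in front of the work surface, level with it; the furniture and walls round the work are solid. World frame = base frame: x ahead of the robot, y to its left, z up, the work surface at z = 0. Lengths are in m, angles in rad, forces in N, time in s.
With the tool pointing down it reaches from about 0.4 to 0.925 m from the base axis. Payload 5.6 kg.
Tool frame: the origin (TCP) lies midway between the tips of the shut fingers; the grasp point (between the pads) lies 19 mm behind it; z points along the fingers, y is the line along which they close (so a half turn about z gives the same grasp; the last joint's range is limited). The gripper opens to 85 mm and grips with 20 to 120 N. Pads are 22 mm wide; open, the fingers measure 114 mm over their backs; the gripper's body (76 mm by 85 mm) begins 54 mm behind the grasp point. The pads swing forward as they close: fully open they stand 13 mm farther back than shut.
Start: joints at [-1.268, 0.468, -0.012, 1.603, 0.006, 1.071, -0.056], TCP at [0.22, 0.612, 0.231] pointing down, gripper open.
Joint ranges: [-2.53, 2.53], [-0.31, 2.02], [-1.57, 1.55], [0.28, 2.44], [-1.29, 4.43], [0.15, 1.84], [-2.92, 2.92]. Speed limits (rad/s): [2.57, 2.57, 3.14, 3.14, 3.14, 3.14, 3.14].

## Interface

Orientations are given as [roll, pitch, yaw] about the fixed x, y, z axes, in that order (R = Rz(yaw) Ry(pitch) Rx(roll)).
In Python, from plant import env, effector, solver, optics, job, search_frame, mark_of, read_t, read_qpos, read_qvel, read_joint_torque, read_tcp_pos, read_orientation, read_contact_force, read_moment, read_width, read_grip_force gives the robot as it stands. Calls block until the motion is done:
- env.move_ptp(position, orientation): joint-space move of the TCP to a pose.
- env.servo_line(position, velocity=0.15, ori=None, contact_N=None): straight line of the TCP; ori=None keeps the orientation; velocity is the mean speed in m/s. With contact_N (N) it stops when the force on the tool has changed by that much, and returns True; else False.
- env.move_j(angles): joint-space move.
- effector.command_gripper(opening, squeeze=None): finger opening in m; squeeze is the grip in N (None keeps the last); returns when the fingers have stopped.
- env.pause(seconds).
- solver.ik(position, orientation): joint angles nearest the present ones, or None.
- optics.camera(name): name is "side" or "top" or "wrist"; returns (picture, depth): 480x640x3 uint8, blue, green, red; 480x640 float32, m along the optical axis (not along the pixel's ray), 0 where there is no reading.
- optics.camera_params(name): a dict with "mtx" (3x3 intrinsics, pixels), "D" ([k1, k2, p1, p2, k3] as OpenCV has them; the pictures are not rectified), "position" and "orientation" of the camera in the world. Camera axes: x right, y down, z forward; pixel columns grow to the right and rows downward; lengths in m; the calibration is good to about 2 mm. A picture is of the moment at which its call begins: read the wrist's pose just before it. camera_params takes no time and is no camera call; for the wrist camera it gives the pose at the moment of the call.
A pose or a line that the arm cannot do raises env.PlanningError and nothing moves.
- job.sign_off(): hands the job in; it is judged then, once.
Trained networks look in the newest picture that a camera, given by its name, has taken for a name from the list of things; names that differ only in an ending like _2 or _b are one class to them, and where a whole thing is asked for, a point or a joint stands for the part that bears it (a point fixed in the world has none). Each returns a list of dicts, best first, with "conf" (0 to 1); they miss things now and then, are a little off and sometimes report something else, mostly with a low value. They report only what shows in the picture. A call takes as long as a camera call.
- search_frame(camera, name): "box" ([left, top, width, height] in pixels, round what is visible of it).
- mark_of(camera, name): "centre" ([column, row] in pixels: a listed point, or the origin of a listed thing).
Readings, each from a call of its own:
- read_t(): time.
- read_qpos(): joint angles.
- read_qvel(): joint speeds.
- read_joint_torque(): joint torques, N m.
- read_tcp_pos(): TCP position.
- read_orientation(): TCP orientation.
- read_contact_force(): force on the tool from outside, world axes, zero at the start.
- read_moment(): the same for the moment, N m.
- read_width(): finger opening in m.
- read_grip_force(): force on a finger pad.
Only numpy, scipy, OpenCV 4.12 (cv2) and the standard library are available. Lean on these libraries where they do the work, as an engineer would, in place of code of your own. Each camera call takes 0.05 s, during which the arm holds its last target. There are 200 camera calls.

## Working session

There is one attempt and no reset: what is moved stays moved. The work goes in short steps, each a Python script; the robot and the scene stay as the last script left them, time stands still between calls to the robot, and variables do not carry over. Pictures are saved under pics/ and viewed, at most 10 in all, crops included, and the job is handed in when it is done.

```bash
mkdir -p pics; cat > h.py <<'E'
from plant import *
import numpy as np, cv2
from scipy.spatial.transform import Rotation as R
def ray(cam,px,P=None):
    P=P or optics.camera_params(cam)
    u=cv2.undistortPoints(np.array([[px]],float),np.array(P["mtx"]),np.array(P["D"]))[0,0]
    o=np.array(P["orientation"],float)
    M=o if o.shape==(3,3) else R.from_euler('xyz',o).as_matrix()
    return np.array(P["position"],float), M@np.array([u[0],u[1],1.])
def on_z(cam,px,z,P=None):
    p,d=ray(cam,px,P); return p+d*(z-p[2])/d[2]
E
python3 - <<'E'
from h import *
for c in("top","side"):
    im,d=optics.camera(c); cv2.imwrite(f"pics/{c}0.png",im); np.save(f"pics/{c}d.npy",d)
    print(c,optics.camera_params(c))
    for n,z in(("test_place",.018),("thin_sample",.018),("thick_sample",.018),("pull_gauge",.052),("gauge_mouth",.052),("gauge_grip",.052),("pull_rig",0)):
        for r in mark_of(c,n)[:2]: print(n,np.round(r["centre"],1),round(r["conf"],2),on_z(c,r["centre"],z).round(4))
print(read_t(),read_orientation())
E
```

```text
top {'mtx': array([[582.43937472,   0.        , 318.36645514],
       [  0.        , 582.43937472, 243.90182649],
       [  0.        ,   0.        ,   1.        ]]), 'D': array([-0.14849815,  0.        ,  0.        ,  0.        ,  0.        ]), 'position': array([0.35812387, 0.21023121, 1.36803477]), 'orientation': array([-3.01940884, -0.01489203, -1.5751064 ])}
test_place [373.2 195.7] 0.73 [0.6385 0.059  0.018 ]
test_place [251.1 224.2] 0.22 [0.5708 0.3471 0.018 ]
thin_sample [404.2 205. ] 0.78 [ 0.6162 -0.0144  0.018 ]
thick_sample [374.5 197. ] 0.81 [0.6354 0.056  0.018 ]
pull_gauge [377.3 194.9] 0.77 [0.6334 0.0533 0.052 ]
pull_gauge [369.6 260. ] 0.42 [0.4825 0.0735 0.052 ]
gauge_mouth [371.4 246.2] 0.9 [0.5141 0.0689 0.052 ]
gauge_grip [374.7 195.6] 0.64 [0.6317 0.0594 0.052 ]
gauge_grip [370.2 261.7] 0.58 [0.4786 0.0722 0.052 ]
pull_rig [369.2 235.3] 0.61 [0.5463 0.0682 0.    ]
side {'mtx': array([[535.2862229 ,   0.        , 316.06838635],
       [  0.        , 535.2862229 , 244.08365141],
       [  0.        ,   0.        ,   1.        ]]), 'D': array([-0.14771812,  0.        ,  0.        ,  0.        ,  0.        ]), 'position': array([0.10760088, 1.18576402, 0.95418583]), 'orientation': array([-2.27349012, -0.00608937, -2.73674464])}
test_place [304.7 211.1] 0.82 [0.6269 0.0438 0.018 ]
test_place [333.4 215.5] 0.27 [0.5422 0.0298 0.018 ]
thin_sample [315. 202.] 0.6 [ 0.6173 -0.01    0.018 ]
thick_sample [298.2 212.2] 0.52 [0.642  0.0562 0.018 ]
pull_gauge [298.9 204.6] 0.91 [0.6359 0.0635 0.052 ]
gauge_mouth [335.9 215.7] 0.89 [0.5197 0.0699 0.052 ]
gauge_mouth [298.3 214.1] 0.63 [0.6187 0.1052 0.052 ]
gauge_grip [346.8 222.5] 0.48 [0.481  0.0865 0.052 ]
pull_rig [322.9 228.9] 0.8 [0.5546 0.0784 0.    ]
0.8 [3.14154536e+00 3.75601813e-05 2.79575885e+00]
```

View pics/top0.png

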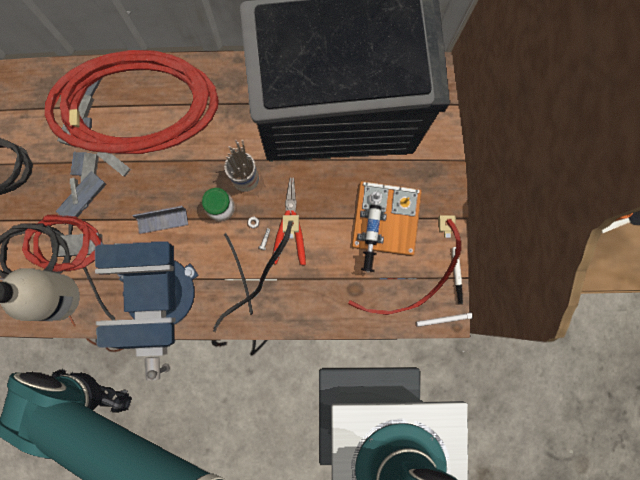

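View pics/side0.png

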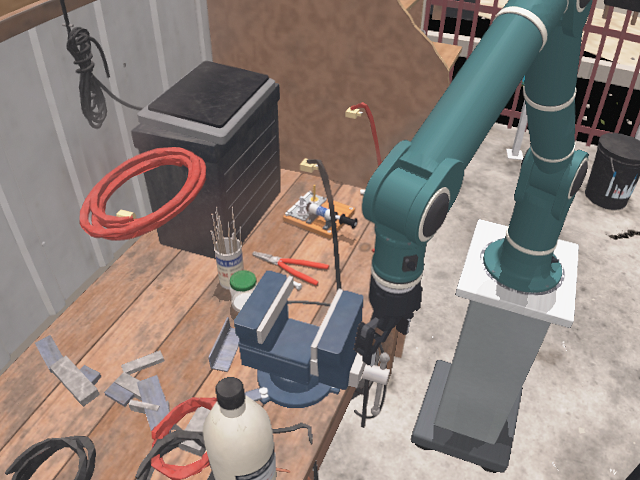

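The top view shows the gauge running from its eye at about (376,195) to the black handle at about (369,262). The brass stud is on the waiting plate at about (405,202), so the thick stud appears to be under test. The side view shows hoses ending at about (310,163) and (352,112), which may stand above the bench. I'll check their heights before moving.

```bash
python3 - <<'E'
from h import *
d=np.load("pics/topd.npy")
def pt(c,r):
    p,v=ray("top",(c,r)); return (p+v*d[r,c]).round(3)
for c,r in[(290,222),(289,235),(275,263),(262,285),(250,300),(235,312),(216,328),(240,262),(447,222),(459,240),(452,270),(430,298),(390,313),(352,304),(369,262),(371,256),(376,195),(405,202),(445,320),(457,280)]: print(c,r,pt(c,r))
# max height map over bench corridor
H=np.zeros_like(d)
for r in range(150,335):
    for c in range(200,470):
        if d[r,c]>0: H[r,c]=pt(c,r)[2]
np.save("pics/H.npy",H)
for n in ("thin_sample","thick_sample","gauge_grip","electrode_can"): print(n,[(np.round(b["box"]),round(b["conf"],2)) for b in search_frame("top",n)[:2]])
E
```

```text
290 222 [0.526 0.245 0.329]
289 235 [0.501 0.247 0.332]
275 263 [0.48  0.291 0.014]
262 285 [0.422 0.31  0.147]
250 300 [0.394 0.349 0.011]
235 312 [ 0.366  0.385 -0.002]
216 328 [0.329 0.429 0.001]
240 262 [0.483 0.374 0.001]
447 222 [ 0.525 -0.041  0.328]
459 240 [ 0.491 -0.059  0.339]
452 270 [ 0.45  -0.087  0.17 ]
430 298 [ 0.397 -0.075 -0.004]
390 313 [0.362 0.023 0.01 ]
352 304 [0.384 0.112 0.018]
369 262 [0.477 0.076 0.057]
371 256 [0.49  0.071 0.063]
376 195 [0.628 0.059 0.078]
405 202 [ 0.618 -0.012  0.045]
445 320 [ 0.345 -0.106  0.011]
457 280 [ 0.438 -0.138  0.01 ]Traceback (most recent call last):
  File "<stdin>", line 10, in <module>
  File "<stdin>", line 4, in pt
  File "h.py", line 5, in ray
    P=P or optics.camera_params(cam)
           ~~~~~~~~~~~~~~~~~~~~^^^^^
ValueError: time passes only in moves, steps and waits
```

Both leads stand about 0.34 m high on either side of the gauge. I'll cross above them, then come down at the handle from above and look with the wrist camera.

```bash
python3 - <<'E'
from h import *
yaw=np.pi-.11
q0=read_qpos()
for p,o in(((.22,.612,.5),(np.pi,0,2.796)),((.43,.08,.5),(np.pi,0,yaw)),((.43,.08,.25),(np.pi,0,yaw)),((.48,.073,.033),(np.pi,0,yaw))):
    q=solver.ik(p,o); print(None if q is None else np.round(q,2))
env.servo_line([.22,.612,.5],.25)
env.move_ptp([.43,.08,.5],[np.pi,0,yaw])
env.servo_line([.43,.078,.25],.2)
P=optics.camera_params("wrist"); im,d=optics.camera("wrist"); cv2.imwrite("pics/w0.png",im); np.save("pics/w0d.npy",d)
for n,z in(("test_place",.018),("thin_sample",.018),("thick_sample",.018),("pull_gauge",.052),("gauge_mouth",.052),("gauge_grip",.052),("pull_rig",0)):
    for r in mark_of("wrist",n)[:2]: print(n,np.round(r["centre"],1),round(r["conf"],2),on_z("wrist",r["centre"],z,P).round(4))
print(P["position"],read_t(),read_tcp_pos(),read_contact_force())
E
```

```text
[-1.28  0.35  0.    1.19 -0.    1.61 -0.05]
[-0.73 -0.11  0.43  1.69  0.04  1.55  1.15]
[-0.6   0.07  0.36  2.1  -0.03  0.98  1.24]
[-0.33  0.51  0.13  2.13 -0.14  0.51  1.37]
thin_sample [262.5 372. ] 0.55 [ 0.6267 -0.0176  0.018 ]
pull_gauge [322.5 388.1] 0.66 [0.6308 0.0555 0.052 ]
gauge_mouth [329.  296.9] 0.88 [0.5196 0.0746 0.052 ]
gauge_mouth [328.3 259.6] 0.32 [0.479  0.0782 0.052 ]
pull_rig [324.8 290.6] 0.89 [0.5357 0.0687 0.    ]
[0.35764042 0.08642823 0.39328965] 5.8833 [0.43008258 0.07802165 0.2501918 ] [-0.26456843  0.0111552  -0.87585666]
```

View pics/w0.png

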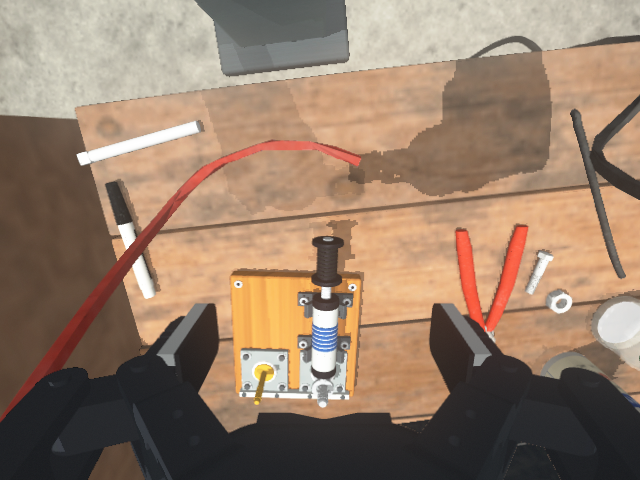

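The wrist view shows the brass stud waiting at (262,373) and the grey thick stud in the gauge's eye at (322,390), so the proof ring is the red one (0.046). The handle flanges are at rows ~241 and ~281, so the waist centre is at about (327,261), and the mouth is at (325,297). Next I'll work out the axis and approach.

```bash
python3 - <<'E'
from h import *
P=optics.camera_params("wrist")
im=cv2.imread("pics/w0.png"); d=np.load("pics/w0d.npy")
# segment gauge by depth height: z>0.045 in ROI
vv,uu=np.mgrid[225:400,290:365]
pts=np.stack([uu.ravel(),vv.ravel()],1).astype(float)
u=cv2.undistortPoints(pts[:,None],np.array(P["mtx"]),np.array(P["D"]))[:,0]
D=d[225:400,290:365].ravel()
M=R.from_euler('xyz',P["orientation"]).as_matrix()
W=np.array(P["position"])+(np.c_[u,np.ones(len(u))]*D[:,None])@M.T
m=(D>0)&(W[:,2]>.047)
A=W[m]
for x0 in np.arange(.44,.66,.006):
    s=A[(A[:,0]>=x0)&(A[:,0]<x0+.006)]
    if len(s)>3: print(round(x0+.003,3),len(s),"y %.4f..%.4f mid %.4f zmax %.4f"%(s[:,1].min(),s[:,1].max(),(s[:,1].min()+s[:,1].max())/2,s[:,2].max()))
E
```

```text
0.455 154 y 0.0642..0.0848 mid 0.0745 zmax 0.0670
0.461 171 y 0.0641..0.0943 mid 0.0792 zmax 0.0677
0.467 109 y 0.0676..0.0878 mid 0.0777 zmax 0.0632
0.473 132 y 0.0670..0.0874 mid 0.0772 zmax 0.0632
0.479 111 y 0.0663..0.0867 mid 0.0765 zmax 0.0629
0.485 119 y 0.0646..0.0851 mid 0.0749 zmax 0.0633
0.491 124 y 0.0588..0.0846 mid 0.0717 zmax 0.0632
0.497 237 y 0.0584..0.0888 mid 0.0736 zmax 0.0688
0.503 31 y 0.0673..0.0883 mid 0.0778 zmax 0.0666
0.509 52 y 0.0670..0.0766 mid 0.0718 zmax 0.0575
0.515 116 y 0.0570..0.0760 mid 0.0665 zmax 0.0643
0.521 216 y 0.0563..0.0836 mid 0.0699 zmax 0.0660
0.527 168 y 0.0470..0.0831 mid 0.0650 zmax 0.0673
0.533 217 y 0.0462..0.0910 mid 0.0686 zmax 0.0657
0.539 197 y 0.0455..0.0905 mid 0.0680 zmax 0.0664
0.545 171 y 0.0534..0.0890 mid 0.0712 zmax 0.0658
0.551 135 y 0.0527..0.0796 mid 0.0661 zmax 0.0669
0.557 133 y 0.0521..0.0791 mid 0.0656 zmax 0.0662
0.563 127 y 0.0513..0.0785 mid 0.0649 zmax 0.0663
0.569 132 y 0.0495..0.0767 mid 0.0631 zmax 0.0668
0.575 109 y 0.0500..0.0761 mid 0.0630 zmax 0.0659
0.581 154 y 0.0389..0.0757 mid 0.0573 zmax 0.0659
0.587 189 y 0.0381..0.0827 mid 0.0604 zmax 0.0658
0.593 176 y 0.0376..0.0823 mid 0.0599 zmax 0.0660
0.599 160 y 0.0418..0.0818 mid 0.0618 zmax 0.0662
0.605 106 y 0.0453..0.0721 mid 0.0587 zmax 0.0664
0.611 11 y 0.0551..0.0714 mid 0.0632 zmax 0.0640
0.617 38 y 0.0469..0.0638 mid 0.0553 zmax 0.0553
0.623 186 y 0.0441..0.0676 mid 0.0559 zmax 0.0756
0.629 103 y 0.0425..0.0675 mid 0.0550 zmax 0.0737
0.635 33 y 0.0441..0.0669 mid 0.0555 zmax 0.0551
0.641 5 y 0.0471..0.0629 mid 0.0550 zmax 0.0549
```

```bash
cat >> h.py <<'E'
A=-.139; YAW=np.pi+A; DIR=np.array([-np.cos(A),-np.sin(A),0]); G=np.array([.478,.0765,.032])
def f():
    return float(np.array(read_contact_force())@DIR)
E
python3 - <<'E'
from h import *
o=[np.pi,0,YAW]
env.servo_line(G+[0,0,.1],.12,ori=o)
env.servo_line(G,.08,contact_N=12)
print(read_tcp_pos(),read_contact_force())
effector.command_gripper(0.0,60)
env.pause(.3)
F0=read_contact_force(); print("grip",read_width(),read_grip_force(),F0,read_tcp_pos())
im,d=optics.camera("wrist"); cv2.imwrite("pics/w1.png",im)
g=np.array(read_tcp_pos())
for i in range(1,9):
    env.servo_line(g+DIR*.001*i,.01); env.pause(.1)
    print(i,round(float((np.array(read_tcp_pos())-g)@DIR)*1e3,2),np.round(np.array(read_contact_force()),2),round(f(),2))
np.save("g.npy",g); print(read_t())
E
```

```text
[0.4783909  0.07659608 0.03243938] [ 0.32823174 -0.2577907  -0.13220154]
grip 0.018199698312735265 58.44332456588745 [-0.34422739 -1.00951473  1.36436699] [0.4779567  0.0763948  0.03199988]
1 0.15 [ 2.88 -1.61 -0.18] -3.08
2 1.4 [ 3.64 -2.34  0.47] -3.93
3 2.69 [ 4.81 -2.01  0.93] -5.04
4 3.83 [ 3.79 -1.34  1.7 ] -3.94
5 4.86 [ 4.7  -2.41  1.59] -4.99
6 5.83 [ 4.49 -1.67  1.97] -4.68
7 6.74 [ 4.88 -2.64  2.23] -5.2
8 7.65 [ 5.14 -1.95  1.61] -5.36
12.2667
```

View pics/w1.png

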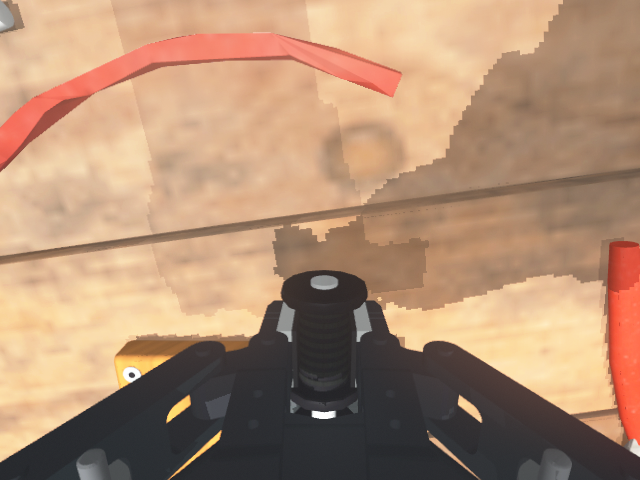

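The handle waist is held between the pads with flanges at rows ~290 and ~405. The mouth is hidden under the gripper. I'll draw further, then check with the fixed cameras and the force readings.

```bash
python3 - <<'E'
from h import *
g=np.load("g.npy"); log=[]
for s in (15,22,29,36,40):
    env.servo_line(g+DIR*.001*s,.03); env.pause(.25)
    F=np.mean([f() for _ in range(1)]); x=(np.array(read_tcp_pos())-g)
    print(s,(x*1e3).round(2),round(float(x@DIR)*1e3,2),round(F,2),round(read_width(),4))
cr=[]
for c in("side","top"):
    im,d=optics.camera(c); cv2.imwrite(f"pics/{c}1.png",im); np.save(f"pics/{c}1d.npy",d)
    ms=mark_of(c,"gauge_mouth"); print(c,ms[:1],mark_of(c,"gauge_grip")[:1],mark_of(c,"pull_gauge")[:1])
    x,y=((335,216),(372,235))[c=="top"]
    cr.append(cv2.resize(im[y-30:y+30,x-40:x+40],(640,480),interpolation=cv2.INTER_CUBIC)[:,:])
v=cv2.resize(np.hstack(cr),(800,300)); cv2.imwrite("pics/c1.png",v); print(read_t())
E
```

```text
15 [-13.79   1.97   0.16] 13.93 -6.79 0.0185
22 [-19.97   2.93   0.29] 20.19 -8.65 0.0183
29 [-26.09   3.92   0.45] 26.38 -9.18 0.0183
36 [-32.13   4.92   0.66] 32.5 -12.4 0.0183
40 [-35.57   5.49   0.78] 35.99 -12.95 0.0182
side [{'centre': [334.2, 217.4], 'conf': 0.78}] [{'centre': [359.2, 223.4], 'conf': 0.57}] [{'centre': [301.6, 204.0], 'conf': 0.74}]
top [{'centre': [374.5, 243.2], 'conf': 0.88}] [{'centre': [266.6, 239.2], 'conf': 0.33}] [{'centre': [375.7, 196.9], 'conf': 0.77}]
15.7333
```

View pics/c1.png

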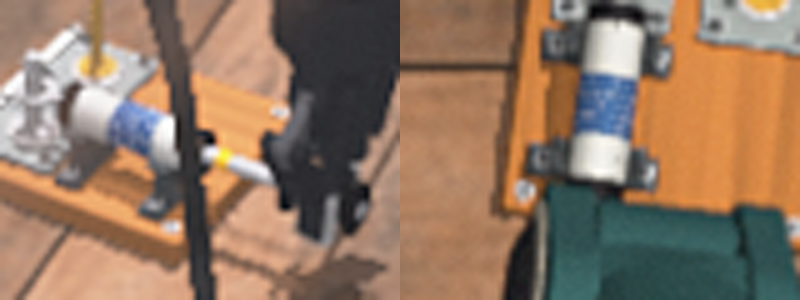

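The side crop shows the yellow ring clear of the mouth (crop ~(223,157), mouth ~(205,150)), with red not out yet. The arm lags its command by about 4 mm under load. The force readings suggest almost no play, so I'll aim for about 46.5 mm of real travel.

```bash
cat >> h.py <<'E'
def look(n):
    im,d=optics.camera("side"); cv2.imwrite(f"pics/s{n}.png",im)
    roi=im[195:245,320:385].astype(int); b,g,r=roi[...,0],roi[...,1],roi[...,2]
    W={"yellow":np.clip(np.minimum(r,g)-b-60,0,None)*(abs(r-g)<70),"red":np.clip(r-np.maximum(g,b)-70,0,None)}
    out={}
    for k,w in W.items():
        vv,uu=np.mgrid[195:245,320:385]
        if w.sum()>0:
            c=((uu*w).sum()/w.sum(),(vv*w).sum()/w.sum()); out[k]=(np.round(c,2),int((w>0).sum()),on_z("side",c,.054).round(4))
    print(out); return im
E
python3 - <<'E'
from h import *
g=np.load("g.npy"); tgt=.0463; cmd=.049; dz=-.0009
for k in range(3):
    env.servo_line(g+DIR*cmd+[0,0,dz],.03); env.pause(.3)
    x=np.array(read_tcp_pos())-g; s=float(x@DIR); print(round(cmd*1e3,2),(x*1e3).round(2),round(s*1e3,2),round(f(),2))
    cmd+=(tgt-s)*1.0
im=look(2); cv2.imwrite("pics/c2.png",cv2.resize(im[192:242,315:382],(800,597),interpolation=cv2.INTER_CUBIC)); print(read_t())
E
```

```text
49.0 [-42.91   6.68   0.41] 43.43 -13.64
51.87 [-45.45   7.06   0.45] 45.98 -14.66
52.19 [-45.59   7.11   0.48] 46.13 -15.29
{'yellow': (array([341.88, 215.15]), 162, array([0.5045, 0.0633, 0.054 ])), 'red': (array([348.49, 223.35]), 78, array([0.4746, 0.0906, 0.054 ]))}
17.6333
```

View pics/c2.png

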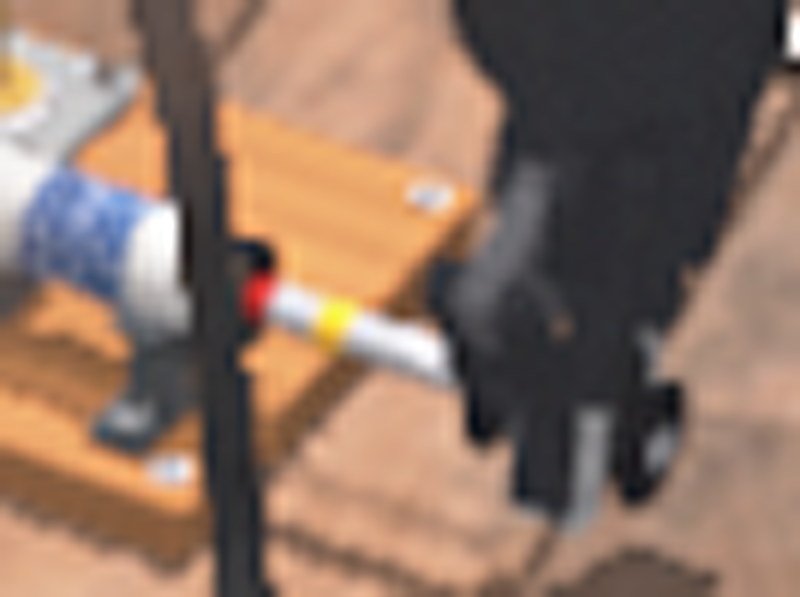

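The red ring now shows at crop ~(258,293), right at the black mouth rim, with the yellow ring at ~(336,320). I'll profile colours along the rod to see whether the whole 8 mm of red is out.

```bash
python3 - <<'E'
from h import *
im=cv2.imread("pics/s2.png"); P=optics.camera_params("side")
def proj(X):
    M=R.from_euler('xyz',P["orientation"]).as_matrix()
    return cv2.projectPoints(X,cv2.Rodrigues(M.T)[0],-M.T@P["position"],P["mtx"],P["D"])[0][:,0]
E0=np.array([.478,.0765,.052])   # grip with the rod home
s=np.arange(-.046,.000,.001)      # along DIR from home grip; mouth nominally at -.040
uv=proj(E0+s[:,None]*DIR)
print("px/mm",np.linalg.norm(uv[-1]-uv[0])/46)
t=(uv[-1]-uv[0])/np.linalg.norm(uv[-1]-uv[0]); n=np.array([-t[1],t[0]])
Y=np.array([352-9.,0])
for off in(-2,-1,0,1,2):
    q=(uv+n*off).astype(np.float32)
    c=cv2.remap(im,q[:,:1],q[:,1:],cv2.INTER_LINEAR)[:,0].astype(int)
    print(off,"red",[(int(a*1e3),int(v[2]-max(v[0],v[1]))) for a,v in zip(s,c) if v[2]-max(v[0],v[1])>50])
    print("   yel",[(int(a*1e3),int(min(v[1],v[2])-v[0])) for a,v in zip(s,c) if min(v[1],v[2])-v[0]>60])
    print("   lum",[int(v.sum()/3) for v in c[::2]])
E
```

```text
px/mm 0.32861554005219284
-2 red [(-39, 62), (-38, 72), (-37, 74), (-36, 70), (-35, 63), (-34, 56), (-32, 51), (-31, 53), (-30, 53), (-29, 51), (-15, 55), (-14, 60), (-13, 58), (-12, 55), (-11, 55)]
   yel [(-24, 64), (-23, 70), (-22, 79), (-21, 86), (-20, 95), (-19, 99), (-18, 99), (-17, 99), (-16, 93), (-15, 83), (-14, 64)]
   lum [57, 41, 44, 74, 135, 173, 194, 188, 189, 190, 189, 184, 181, 182, 183, 174, 171, 165, 144, 118, 111, 132, 156]
-1 red [(-44, 68), (-43, 95), (-41, 117), (-40, 127), (-39, 131), (-38, 122), (-37, 98), (-36, 72)]
   yel [(-24, 61), (-23, 92), (-22, 117), (-21, 129), (-20, 143), (-19, 147), (-18, 132), (-17, 114), (-16, 91), (-15, 66)]
   lum [70, 71, 84, 106, 150, 200, 222, 229, 225, 222, 220, 207, 195, 191, 202, 214, 222, 216, 213, 210, 217, 219, 228]
0 red [(-45, 60), (-44, 89), (-43, 119), (-41, 151), (-40, 164), (-39, 146), (-38, 124), (-37, 96), (-36, 65)]
   yel [(-23, 101), (-22, 139), (-21, 160), (-20, 157), (-19, 153), (-18, 142), (-17, 107), (-16, 70)]
   lum [70, 83, 99, 126, 160, 201, 226, 237, 231, 227, 222, 205, 187, 188, 202, 225, 234, 232, 230, 230, 236, 235, 235]
1 red [(-44, 70), (-43, 92), (-41, 110), (-40, 126), (-39, 125), (-38, 96), (-37, 69)]
   yel [(-23, 86), (-22, 113), (-21, 134), (-20, 142), (-19, 125), (-18, 106), (-17, 87)]
   lum [61, 74, 84, 98, 134, 164, 186, 185, 187, 188, 181, 176, 167, 167, 175, 183, 188, 189, 186, 186, 188, 191, 189]
2 red [(-41, 57), (-40, 65), (-39, 73), (-38, 71), (-37, 54), (-21, 53), (-20, 55), (-19, 55)]
   yel [(-23, 65), (-22, 77), (-21, 88), (-20, 96), (-19, 97), (-18, 80), (-17, 65)]
   lum [51, 58, 64, 68, 92, 128, 148, 154, 147, 151, 151, 146, 138, 136, 137, 131, 127, 125, 128, 136, 140, 148, 152]
```

The yellow-to-red centroid spacing is 20.1 mm against 20 nominal, so the red ring is essentially just fully out. I'll add a small margin of about 0.9 mm, confirm it's steady, and hand in.

```bash
python3 - <<'E'
from h import *
g=np.load("g.npy"); tgt=.047; cmd=.0532; dz=-.0013
for k in range(3):
    env.servo_line(g+DIR*cmd+[0,0,dz],.02); env.pause(.4)
    x=np.array(read_tcp_pos())-g; s=float(x@DIR); print(round(cmd*1e3,2),(x*1e3).round(2),round(s*1e3,2),round(f(),2))
    if abs(tgt-s)<.0002: break
    cmd+=(tgt-s)
im=look(3); im2,_=optics.camera("wrist")
cv2.imwrite("pics/c3.png",np.hstack([cv2.resize(im[192:242,315:382],(400,300),interpolation=cv2.INTER_CUBIC),cv2.resize(im2,(400,300))]))
env.pause(1); print(((np.array(read_tcp_pos())-g)@DIR*1e3).round(2),f(),read_width(),read_grip_force(),read_t())
E
```

```text
53.2 [-46.35   7.22   0.25] 46.9 -14.34
{'yellow': (array([342.  , 215.28]), 158, array([0.504 , 0.0637, 0.054 ])), 'red': (array([347.02, 222.58]), 79, array([0.4795, 0.089 , 0.054 ]))}
46.88 -15.59973114551691 0.018233947732915368 59.01818811893463 19.3833
```

View pics/c3.png

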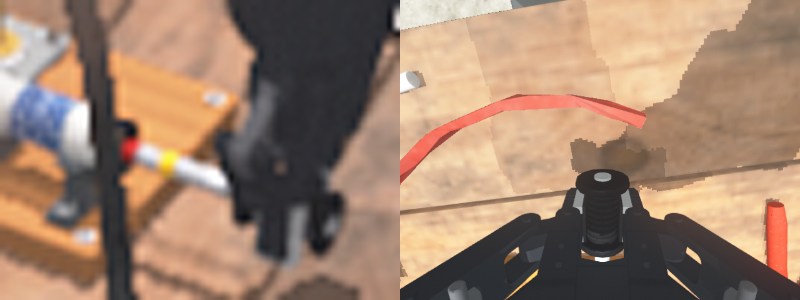

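The red ring is fully visible at crop ~(130,150), right at the mouth. The handle is still held unslipped at (603,215), and the pull is steady.

```bash
python3 -c "
from plant import *
print(job.sign_off())"
```

```text
the job is handed in; nothing more can be done
None
```

I handed the job in with the handle held about 46.9 mm out against the spring and the red ring just fully out, because the thick steel stud is under test; no verdict came back, and the camera only fixes the ring to about 1 mm.

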